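# Hold a slide in focus in the desk viewer

### The arm

A 6-joint arm with a two-finger parallel gripper is mounted at the origin on the work surface. World frame = base frame: x ahead of the robot, y to its left, z up, the work surface at z = 0. Lengths are in m, angles in rad, forces in N, time in s.
With the tool pointing down it reaches from about 0.25 to 0.725 m from the base axis. Payload 4 kg.
Tool frame: the origin (TCP) lies midway between the tips of the shut fingers; the grasp point (between the pads) lies 19 mm behind it; z points along the fingers, y is the line along which they close (so a half turn about z gives the same grasp; the last joint's range is limited). The gripper opens to 85 mm and grips with 20 to 120 N. Pads are 22 mm wide; open, the fingers measure 114 mm over their backs; the gripper's body (76 mm by 85 mm) begins 54 mm behind the grasp point. The pads swing forward as they close: fully open they stand 13 mm farther back than shut.
Start: joints at [-1.209, 0.241, 0.005, 1.335, 0, 1.571], TCP at [0.177, -0.468, 0.231] pointing down, gripper open.
Joint ranges: [-2.72, 2.72], [-1.05, 1.87], [-1.09, 1.28], [-1.99, 2.15], [-1.42, 1.44], [-3.14, 3.14]. Speed limits (rad/s): [2.79, 2.79, 3.14, 3.14, 3.14, 3.14].

### API

Orientations are given as a rotation vector (axis times angle).
In Python, from plant import r gives the robot as it stands.
- The arm moves only by the tool move_arm, never from a script. Its argument "increments" is a list of rows, each a list of 7 numbers: the finger opening in mm, from 0 to 85.4, then the shift along the world's x, y, z in units of 40 mm (1.0 is 40 mm), then the turn, a rotation vector about the world's x, y, z in units of 6 degrees (1.0 is 6 degrees). In form: [[gripper, dx, dy, dz, ax, ay, az], ...]. A call has 1 to 10 rows; each row shifts and turns the commanded pose from where the row before left it; what a row does not reach is not made up. A row lasts 1/12 s, in which the tool goes at most 41.7 mm and 7.16 degrees, less where a joint would pass 70% of its speed; a pose out of reach is approached as far as the arm can. A call is refused whole if a number of a shift passes 1 or a number of a turn 1, either way. A call with a gripper value outside its range is refused whole. The fingers move at their own pace and stop on an object; the grip force is fixed at half the most. Time passes only in rows, so rows that do not move let the fingers close. It gives the time, the measured TCP pose, the force, the opening and the grip force at its end, in the units of the state.
- r.read_state(): the state, without advancing time (a new reading comes with each control period).
- r.snapshot(name): name is "scene" or "top" or "wrist"; returns a dict with "img" (384x512x3 uint8, red, green, blue), "fovy" (degrees; the focal length in pixels is half the picture's height over the tangent of half this angle, whatever the lens; pixels are square), "cx", "cy" (the principal point, pixels), "pose" (4x4, takes a point from camera to world coordinates); the wrist camera has in their place "mount" (4x4, takes a point from camera to tool coordinates, whose origin is the TCP and whose axes are the flange's). Camera axes: x right, y up, looking along -z (the intrinsics and any distortion apply to the point x, -y, -z); pixel columns grow to the right and rows downward; lengths in m; the calibration is good to about 2 mm. A picture is of the moment at which its call begins: read the wrist's pose just before it. There is no depth.
- r.job_done(): hands the job in; it is judged then, once.
The state is a dict: "t": time; "qpos": joint angles; "dq": joint speeds; "joint_torque": joint torques, N m; "ee_pos": TCP position; "eef_rot": TCP orientation; "force": force on the tool from outside, world axes, zero at the start; "moment": the same for the moment, N m; "finger_gap": finger opening in m; "finger_force": force on a finger pad.
Only numpy, scipy, OpenCV 4.12 (cv2) and the standard library are available. Lean on these libraries where they do the work, as an engineer would, in place of code of your own. Each camera call takes 0.05 s, during which the arm holds its last target. There are 200 camera calls.

### The job

Bring the slide into focus in the desktop slide viewer: turn its wing clamp knob clockwise (seen from above), all the way round to its end, so that the slide carrier is free, then push the carrier's upright tab with the fingers, pressing the carrier against the sprung plunger until it meets the hard stop of the viewer's head. Press firmly, with some 20 N, but do not ram it, and do not let go: the program finishes while the fingers still hold the carrier against the stop, pushing against the spring. Leave the other things on the desk where they are.

Things in the scene. Friction and masses are not known exactly. Their poses are not given: they have to be found in the camera images.
- viewer: slide viewer's fixed grey bed, plate 300 x 155 x 12 mm (x -140 to 160, y -65 to 90 mm). Origin at desk height on the slideway's centre line; +x is the way the carrier is pushed (to the head), +y the clamp knob's side, z up. Aluminium guide rails at |y| 15 to 31 mm, x -135 to 60 mm, tops 29 mm above the desk, keep the carrier captive: it only slides along x
- carrier: aluminium slide carrier in the slideway, 150 x 40 mm, about 350 g, slides easily (friction coefficient about 0.12). Origin: centre of its underside, 12 mm above the desk; axes as the viewer's. Its x in the viewer's frame: -35 to -28 mm at the start, at most -25 mm while clamped, -17 mm when its bumper touches the plunger, -5 mm at the hard stop. Push it by the tab at its rear end
- carrier_tab (a point): centre of the rear (-x) face of the carrier's upright push tab, 45 mm above the desk, x = -72 mm from the carrier's origin: push here towards the viewer's +x. The tab is 12 mm thick (x), 26 mm wide (y), its top 65 mm above the desk. Axes as the carrier's
- carrier_ear (a point): end of the carrier's ear, a bar 12 mm thick (x) and 10 mm high that sticks out to +y from 35 mm behind the carrier's origin, 61 mm from the centre line, 37 mm above the desk: the clamp's cam blocks it
- carrier_bumper (a point): centre of the front face of the carrier's bumper (75 mm ahead of the carrier's origin, 26 mm wide, 22 to 52 mm above the desk), which meets plunger and stop. A white 50 x 50 mm slide frame stands on it, top 98 mm above the desk
- head: the optical head fixed on the +x end of the viewer's bed, grey box 62 mm wide, 118 mm high, with a black eyepiece up to about 175 mm. Origin and axes are those of viewer. Its front face, at x = 70 mm in that frame, is the hard stop for the carrier's bumper
- plunger (a joint): travel of the sprung steel plunger into the head, m: 0 out, grows as it is pressed, 0.012 when the carrier's bumper meets the head. Spring 350 N/m with 2.8 N preload: 7 N at the stop; it pushes the carrier back about 12 mm when the push is released
- plunger_tip (a point): centre of the plunger's tip, a rod 11 mm across that stands 12 mm out of the head's front face on the slideway's centre line, 40 mm above the desk
- clamp (a joint): angle of the clamp knob, rad: 0 = clamped (its steel cam points to -x of the viewer and stands in the way of the carrier's ear), grows clockwise seen from above, end at 1.4. Starts at 0 to 0.15; the carrier is free above 1.0. Stays where it is left (friction 0.08 N m)
- clamp_grip (a point): centre of the knob's black wing grip, on the knob's upright turning axis, 68.5 mm above the desk, at x = -14, y = 55 mm in the viewer's frame. The wing is 42 mm long along this point's x axis, 12 mm thick along its y axis and 25 mm high (56 to 81 mm above the desk); it turns with the knob: at joint value 0 it lies along the viewer's x axis. The steel cam below it tops out 42 mm above the desk
- figurine: bystander, to be left where it is: pewter figure 66 mm high on a 34 mm foot, beside the viewer. Origin under its foot
- paperweight: bystander, to be left where it is: dark brown dome, 74 mm across, 37 mm high, beside the viewer. Origin at its underside
- loupe: bystander, to be left where it is: white hand magnifier lying flat, head 80 mm across and 30 mm high, handle 26 mm thick to -x reaching 143 mm from the origin. Origin under the head's centre
- pot: bystander, to be left where it is: empty white pen cup, 72 mm across, 95 mm high. Origin at its underside
- stapler: bystander, to be left where it is: black stapler 130 x 34 x 45 mm. Origin under its centre
- notes: bystander, to be left where it is: block of note paper 76 x 76 x 18 mm. Origin under its centre
- driver: bystander, to be left where it is: screwdriver about 150 mm long lying along its x axis, less than 35 mm high

How it is judged:
By the outcome, as a careful person would: the job done as asked, in the order asked, and still so for the second after the job is handed in, while the arm keeps its last pose, push and grip.
It also fails if it takes over 54 s, if anything falls off the work surface, if the arm or the gripper's body presses on something with over 40 N, if the wrist force passes 120 N, or if a joint passes its speed limit or range.

## Working session

There is one attempt and no reset: what is moved stays moved. The work goes in short steps, Python scripts to look and compute and a tool call to move; the robot and the scene stay as the last step left them, time stands still between calls to the robot, and variables do not carry over. Pictures are saved under pics/ and viewed, at most 10 in all, crops included, and the job is handed in when it is done.

Besides the shell and the picture viewer there is one more tool, called after "Emit:" as name([rows], argument=value, ...), one row to a line, values as JSON. move_arm: Moves the arm, as the interface text tells. Its arguments: {"type":"object","properties":{"increments":{"type":"array","items":{"type":"array","items":{"type":"number"}}}},"required":["increments"]}

```bash
ls; mkdir -p pics; python3 - <<'E'
from plant import r
import cv2,numpy as np
s=r.read_state();print({k:np.round(v,3) for k,v in s.items()})
for n in("scene","top"):
    d=r.snapshot(n);cv2.imwrite(f"pics/{n}0.png",d["img"][...,::-1]);print(n,{k:(np.round(v,4).tolist() if k!="img" else 0) for k,v in d.items()})
a=cv2.imread("pics/scene0.png");b=cv2.imread("pics/top0.png")
E
```

```text
pics
{'t': np.float64(0.0), 'qpos': array([-1.209,  0.241,  0.004,  1.335,  0.   ,  1.571]), 'dq': array([0.   , 0.   , 0.001, 0.001, 0.001, 0.   ]), 'joint_torque': array([ 1.0000e-03, -3.7232e+01,  2.5241e+01,  1.7000e-02, -0.0000e+00,
       -0.0000e+00]), 'ee_pos': array([ 0.177, -0.467,  0.23 ]), 'eef_rot': array([-3.088e+00, -5.650e-01,  1.000e-03]), 'force': array([-1.121, -0.124, -0.161]), 'moment': array([-0.02 ,  0.008,  0.043]), 'finger_force': np.float64(0.0), 'finger_gap': np.float64(0.086)}
scene {'img': 0, 'fovy': 49.925, 'cx': 255.0802, 'cy': 192.6554, 'pose': [[-0.3726, -0.6144, 0.6955, 1.3269], [0.928, -0.2477, 0.2784, 0.315], [0.0012, 0.7491, 0.6624, 0.7769], [0.0, 0.0, 0.0, 1.0]]}
top {'img': 0, 'fovy': 47.3103, 'cx': 246.057, 'cy': 194.8067, 'pose': [[0.0192, 0.9928, -0.1178, 0.4349], [-0.9997, 0.0169, -0.0203, -0.001], [-0.0182, 0.1182, 0.9928, 1.1858], [0.0, 0.0, 0.0, 1.0]]}
```

View pics/top0.png

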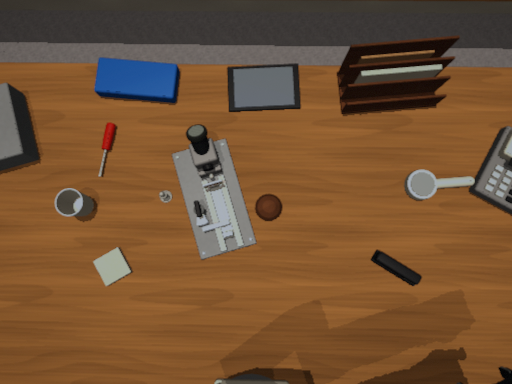

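View pics/scene0.png

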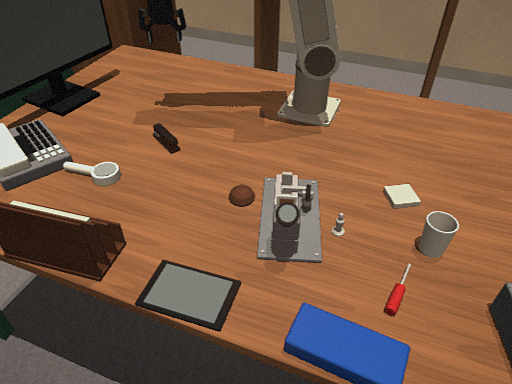

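The top view shows the viewer's bed with corners at about (174,155), (222,141), (254,243) and (203,256). The head is at the upper end (+x away from the robot), the black wing is at about (199,209), and the tab end is near (229,235). The figurine is at (165,197) and the paperweight at (268,207). The scene view agrees, with the viewer at (290,215).

```bash
cat > h.py <<'E'
import numpy as np,cv2
from scipy.spatial.transform import Rotation as R
def ray(d,uv,T=None):
    T=np.array(d["pose"]) if T is None else T
    h,w=d["img"].shape[:2];f=h/2/np.tan(np.radians(d["fovy"])/2)
    v=np.array([(uv[0]-d["cx"])/f,-(uv[1]-d["cy"])/f,-1.])
    return T[:3,3],T[:3,:3]@v
def onz(d,uv,z,T=None):
    o,v=ray(d,uv,T);return o+v*(z-o[2])/v[2]
def proj(d,p,T=None):
    T=np.array(d["pose"]) if T is None else T
    h=d["img"].shape[0];f=h/2/np.tan(np.radians(d["fovy"])/2)
    c=T[:3,:3].T@(np.array(p)-T[:3,3]);return np.array([d["cx"]+f*c[0]/-c[2],d["cy"]-f*c[1]/-c[2]])
def tri(rs):
    A=0;b=0
    for o,v in rs:
        v=v/np.linalg.norm(v);M=np.eye(3)-np.outer(v,v);A=A+M;b=b+M@o
    p=np.linalg.solve(A,b);return p,[np.linalg.norm(np.cross(p-o,v/np.linalg.norm(v))) for o,v in rs]
def wristT(r):
    s=r.read_state();T=np.eye(4);T[:3,:3]=R.from_rotvec(s["eef_rot"]).as_matrix();T[:3,3]=s["ee_pos"]
    d=r.snapshot("wrist");return d,T@np.array(d["mount"])
E
python3 - <<'E'
from h import *
from plant import r
d=r.snapshot("top");im=d["img"];hsv=cv2.cvtColor(im,cv2.COLOR_RGB2HSV)
m=((hsv[...,1]<60)&(hsv[...,2]>70)).astype(np.uint8);m[:130]=0;m[262:]=0;m[:,:171]=0;m[:,258:]=0
m=cv2.morphologyEx(m,cv2.MORPH_CLOSE,np.ones((5,5)))
c=max(cv2.findContours(m,0,2)[0],key=cv2.contourArea)
q=cv2.approxPolyDP(cv2.convexHull(c),6,True)[:,0];print(q.tolist())
for p in q:print(p,onz(d,p,.012).round(4))
for n,uv,z in(("wing",(199,209),.08),("fig",(165,197),.0),("pw",(268,207),.01)):print(n,onz(d,uv,z).round(3))
w,T=wristT(r);print(np.round(w["mount"],3),w["fovy"],w["cx"],w["cy"])
x=cv2.resize(im[120:270,150:300],None,fx=4,fy=4,interpolation=3);cv2.imwrite("pics/topc.png",x[...,::-1])
E
```

```text
[[225, 139], [255, 243], [201, 258], [172, 154]]
[225 139] [0.7273 0.0837 0.012 ]
[255 243] [ 0.4455 -0.0033  0.012 ]
[201 258] [0.4031 0.1394 0.012 ]
[172 154] [0.6832 0.2278 0.012 ]
wing [0.528 0.14  0.08 ]
fig [0.566 0.245 0.   ]
pw [ 0.542 -0.037  0.01 ]
[[-0.     0.965  0.261  0.067]
 [ 1.     0.    -0.     0.001]
 [-0.     0.261 -0.965 -0.141]
 [ 0.     0.     0.     1.   ]] 69.50091136812013 256.25846097371164 196.41598245758658
```

View pics/topc.png

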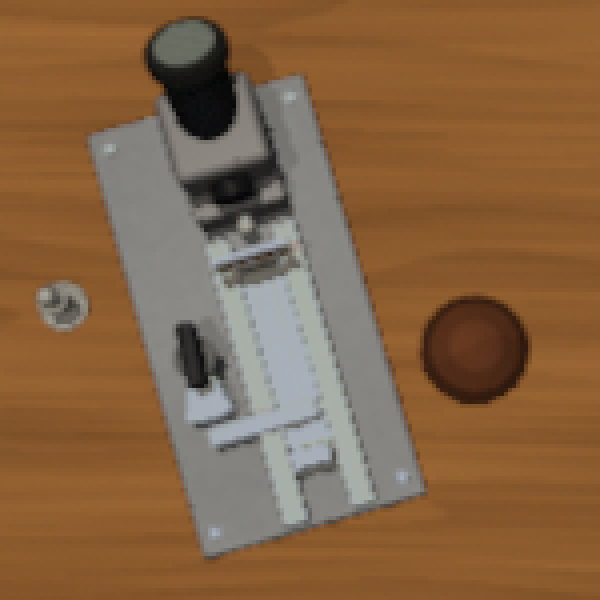

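The top crop shows the black wing at (192,355), the white cam below it, the ear at (265,425), the tab at (310,455) and the slide frame at (258,255). The plate measures about 295 x 151 mm and is turned about 17° from the world frame, which agrees with the sizes given. Next I'll bring the wrist camera over it.

Emit:
move_arm([
  [60,0.25,0.5,0.2,0,0,0],
  [60,0.5,0.9,0.2,0,0,0],
  [60,0.5,0.9,0.2,0,0,0],
  [60,0.5,0.9,0,0,0,0],
  [60,0.5,0.9,0,0,0,0],
  [60,0.5,0.9,0,0,0,0],
  [60,0.5,0.9,0,0,0,0],
  [60,0.5,0.9,0,0,0,0],
])

```text
t: 0.87
ee_pos: [0.327, -0.1943, 0.2553]
eef_rot: [3.09, 0.564, 0.001]
force: [1.3, -0.1, -0.8]
finger_gap: 0.0602
finger_force: 0.0
```

```bash
python3 - <<'E'
from plant import r
s=r.read_state();print(s["qpos"].round(3),s["ee_pos"],s["eef_rot"],s["force"])
E
```

```text
[-0.536 -0.009 -0.219  1.36  -0.     2.244] [ 0.32699373 -0.19428001  0.2552817 ] [3.09018212e+00 5.64200094e-01 5.53247558e-04] [ 1.2749475  -0.1318837  -0.84028042]
```

Emit:
move_arm([
  [60,0.2,0.3,0,0,0,1],
  [60,0.2,0.3,0,0,0,1],
  [60,0.2,0.3,0,0,0,1],
  [60,0.2,0.3,0,0,0,1],
  [60,0.2,0.3,0,0,0,1],
  [60,0.2,0.3,0,0,0,1],
  [60,0.2,0.3,0,0,0,1],
  [60,0.2,0.3,0,0,0,1],
  [60,0.2,0.3,0,0,0,1],
  [60,0.2,0.3,0,0,0,1],
])

```text
t: 1.7
ee_pos: [0.4069, -0.0754, 0.2551]
eef_rot: [-2.388, -2.041, 0.0]
force: [0.4, -0.2, 0.3]
finger_gap: 0.0603
finger_force: 0.0
```

Emit:
move_arm([
  [60,0.2,0.3,0,0,0,1],
  [60,0.2,0.3,0,0,0,1],
  [60,0.2,0.3,0,0,0,1],
  [60,0.2,0.3,0,0,0,1],
  [60,0.2,0.3,0,0,0,1],
  [60,0.2,0.3,0,0,0,1],
  [60,0.2,0.3,0,0,0,1],
  [60,0.2,0.3,0,0,0,1],
  [60,0.2,0.3,0,0,0,1],
  [60,0.2,0.3,0,0,0,1],
])

```text
t: 2.53
ee_pos: [0.4869, 0.0445, 0.2549]
eef_rot: [-1.048, -2.961, 0.0]
force: [0.8, -0.8, 0.3]
finger_gap: 0.0602
finger_force: 0.0
```

Emit:
move_arm([
  [60,0.1,0.3,0,0,0,1],
  [60,0.1,0.3,0,0,0,1],
  [60,0.1,0.2,0,0,0,1],
  [60,0.0,0.2,0,0,0,1],
  [60,0,0.1,0,0,0,1],
  [60,0,0,0,0,0,1],
  [60,0,0,0,0,0,1],
  [60,0,0,0,0,0,1],
  [60,0,0,0,0,0,1],
  [60,0,0,0,0,0,0],
])

```text
t: 3.37
ee_pos: [0.4985, 0.0879, 0.2549]
eef_rot: [0.405, -3.115, 0.0]
force: [-0.0, -1.0, -0.1]
finger_gap: 0.0597
finger_force: 0.0
```

```bash
python3 - <<'E'
from h import *
from plant import r
s=r.read_state();print(s["qpos"].round(3),s["ee_pos"],s["eef_rot"],s["force"])
d,T=wristT(r);np.savez("w1.npz",T=T,**d)
cv2.imwrite("pics/w1.png",d["img"][...,::-1])
E
```

```text
[ 0.175  0.245  0.072  1.398 -0.    -0.084] [0.49852628 0.08789074 0.25490944] [ 4.05363291e-01 -3.11466550e+00  4.93722798e-05] [-0.04207302 -0.98446798 -0.14965393]
```

View pics/w1.png

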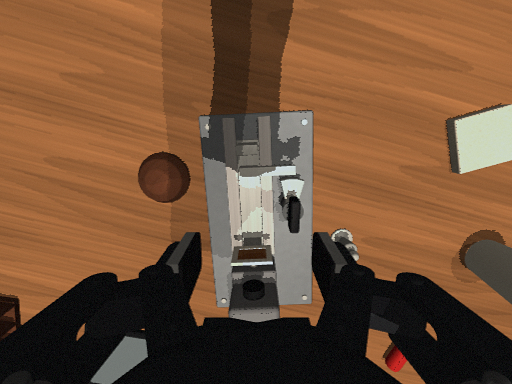

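The wrist view shows the bed upright, with its rear corners at (200,116) and (312,111) and its front corners at (220,306) and (312,303). The wing is at (294,212), the cam at (291,186), the ear end at (295,172) and the frame at (252,255). I'll take a second view from a shifted place to measure heights.

Emit:
move_arm([
  [60,0.2,0.6,0,0,0,0],
  [60,0.2,0.6,0,0,0,0],
  [60,0.2,0.6,0,0,0,0],
  [60,0.1,0.2,0,0,0,0],
  [60,0,0,0,0,0,0],
  [60,0,0,0,0,0,0],
])

```text
t: 3.92
ee_pos: [0.5264, 0.1677, 0.2547]
eef_rot: [0.402, -3.115, 0.001]
force: [0.5, 0.2, -0.4]
finger_gap: 0.0599
finger_force: 0.0
```

```bash
python3 - <<'E'
from h import *
from plant import r
d,T=wristT(r);np.savez("w2.npz",T=T,**d);print(T[:3,3])
w=np.load("w1.npz");d1={k:w[k] for k in w}
o=np.array([.559,.097]);c,s=np.cos(.3),np.sin(.3);W=lambda x,y,z:[o[0]+c*x-s*y,o[1]+s*x+c*y,z]
out=[]
for d_,T_ in((d1,w["T"]),(d,T)):
    p=proj(d_,W(-.04,.03,.05),T_).astype(int);print(p)
    u0,v0=p[0]-49,p[1]-67;print("off",u0,v0)
    crop=d_["img"][max(v0,0):v0+150,u0:u0+98];out.append(cv2.resize(crop,None,fx=4,fy=4,interpolation=2))
h=min(x.shape[0] for x in out);cv2.imwrite("pics/c12.png",np.hstack([x[:h] for x in out])[...,::-1])
E
```

```text
[0.46336899 0.15042217 0.39628357]
[273 189]
off 224 122
[218 152]
off 169 85
```

View pics/c12.png

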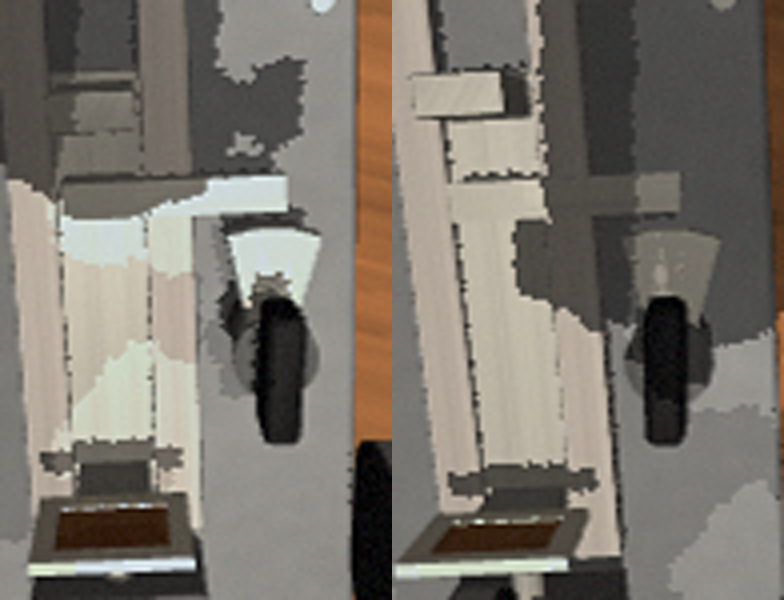

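The left panel (view 1) and right panel (view 2) both show the same parts:

| Part | View 1 | View 2 |
|---|---|---|
| Wing far end | (283,442) | (664,444) |
| Ear end | (287,178–210) | (680,173–213) |
| Cam rear edge | (228–321,236) | (625–720,236) |
| Tab top | hidden in shade, (48–135,88–130) | (413–503,72–115) |

I'll triangulate these points.

```bash
python3 - <<'E'
from h import *
V=[]
for n,off in(("w1",(224,122)),("w2",(169,85))):
    w=np.load(n+".npz");V.append(({k:w[k] for k in w},w["T"],np.array(off)))
px=lambda i,c:(np.array(c,float)+.5)/4-.5+V[i][2]
pts=dict(wingfar=((280,442),(272,444)),earR=((287,178),(288,173)),earF=((287,210),(288,213)),camL=((228,236),(233,236)),camR=((321,236),(328,236)),tabRr=((135,88),(111,72)),tabFr=((135,130),(111,115)))
o=np.array([.559,.097]);
def lam(p,a=.3):
    c,s=np.cos(a),np.sin(a);e=np.array(p[:2])-o;return np.array([c*e[0]+s*e[1],-s*e[0]+c*e[1]])
for k,(a,b) in pts.items():
    p,e=tri([ray(V[0][0],px(0,a),V[0][1]),ray(V[1][0],px(1,b),V[1][1])]);print(k,p.round(4),np.round(e,4),"viewer",lam(p).round(4))
# plate: wood/non-wood boundary, per view; rectangle corners at z=.012
for i,(d,T,_) in enumerate(V):
    hsv=cv2.cvtColor(d["img"],cv2.COLOR_RGB2HSV);m=((hsv[...,1]<90)&(hsv[...,2]>35)).astype(np.uint8)
    P=[proj(d,[*(o+np.array([[np.cos(.3),-np.sin(.3)],[np.sin(.3),np.cos(.3)]])@q),.012],T) for q in np.array([[-.145,-.07],[.165,-.07],[.165,.095],[-.145,.095]])]
    k=np.zeros_like(m);cv2.fillConvexPoly(k,np.array(P,np.int32),1);m=m*k
    for nm,rows,right in(("yright",range(130,290,4) if i==0 else range(100,225,4),True),("yleft",range(130,225,4) if i==0 else range(100,190,4),False)):
        q=[]
        for v in rows:
            u=np.flatnonzero(m[v]); 
            if len(u):q.append(onz(d,((u[-1]+.5) if right else u[0]-.5,v),.012,T)[:2])
        q=np.array(q,np.float32);l=cv2.fitLine(q,cv2.DIST_HUBER,0,.001,.001).ravel();print(i,nm,np.degrees(np.arctan(l[1]/l[0])).round(2),"viewer y",lam(l[2:]).round(4))
    cols=range(215,300,4) if i==0 else range(150,235,4);q=[]
    for u in cols:
        v=np.flatnonzero(m[:,u]);q.append(onz(d,(u,v[0]-.5),.012,T)[:2])
    l=cv2.fitLine(np.array(q,np.float32),cv2.DIST_HUBER,0,.001,.001).ravel();print(i,"rear",np.degrees(np.arctan2(l[1],l[0])).round(2),lam(l[2:]).round(4))
    # wing blob
    c=proj(d,[*(o+[-.0296,.0484]),.07],T).astype(int);g=(d["img"].max(2)<38).astype(np.uint8);g[:c[1]-25]=0;g[c[1]+25:]=0;g[:,:c[0]-18]=0;g[:,c[0]+18:]=0
    b=max(cv2.findContours(g,0,1)[0],key=cv2.contourArea);print("wing",cv2.minAreaRect(b))
E
```

```text
wingfar [0.5521 0.1491 0.0759] [0.0001 0.0001] viewer [0.0089 0.0518]
earR [0.4759 0.1332 0.0428] [0.0003 0.0003] viewer [-0.0687  0.0591]
earF [0.487  0.1363 0.0409] [0.0006 0.0006] viewer [-0.0572  0.0588]
camL [0.4995 0.1207 0.0393] [0.0005 0.0005] viewer [-0.0498  0.0402]
camR [0.4916 0.1499 0.0406] [0.0003 0.0003] viewer [-0.0487  0.0705]
tabRr [0.4602 0.078  0.0598] [0.0003 0.0003] viewer [-0.1     0.0111]
tabFr [0.4719 0.0811 0.0635] [0.0002 0.0002] viewer [-0.0879  0.0106]
0 yright 17.39 viewer y [0.0088 0.0872]
0 yleft 17.23 viewer y [-0.0536 -0.0661]
0 rear -72.34 [-0.1374  0.0166]
wing ((293.0, 214.5), (35.0, 12.0), 90.0)
1 yright 17.45 viewer y [-0.0193  0.0877]
1 yleft 17.37 viewer y [-0.0462 -0.0655]
1 rear -72.58 [-0.1367 -0.0027]
wing ((236.41693115234375, 176.99539184570312), (11.926054000854492, 36.221923828125), 3.1798300743103027)
```

Both views agree. The viewer's origin is at (0.562, 0.096) with yaw 0.303 rad, the wing axis is at (0.532, 0.144) with its top at about 0.08, and the clamp angle is about 0.06 rad. I'll go above the wing, then down.

Emit:
move_arm([
  [40,0.1,-0.3,0,0,0,-0.1],
  [40,0.04,-0.29,-0.3,0,0,0],
  [40,0,0,-0.7,0,0,0],
  [40,0,0,-0.8,0,0,0],
  [40,0,0,-0.8,0,0,0],
  [40,0,0,-0.6,0,0,0],
  [40,0,0,0,0,0,0],
])

```text
t: 4.55
ee_pos: [0.5283, 0.1411, 0.1221]
eef_rot: [0.38, -3.108, 0.003]
force: [-1.4, 0.2, -0.2]
finger_gap: 0.04
finger_force: 0.0
```

```bash
python3 - <<'E'
from h import *
from plant import r
s=r.read_state();print(s["ee_pos"],s["eef_rot"],s["force"],s["qpos"].round(2))
d,T=wristT(r);cv2.imwrite("pics/w3.png",d["img"][...,::-1]);print(proj(d,[.532,.144,.081],T))
E
```

```text
[0.52827177 0.14108261 0.12205019] [ 0.38027124 -3.1079167   0.00328955] [-1.44386945  0.18633759 -0.17554431] [ 0.26  0.41 -0.05  1.12 -0.    0.02]
[260.29557635 224.86505694]
```

View pics/w3.png

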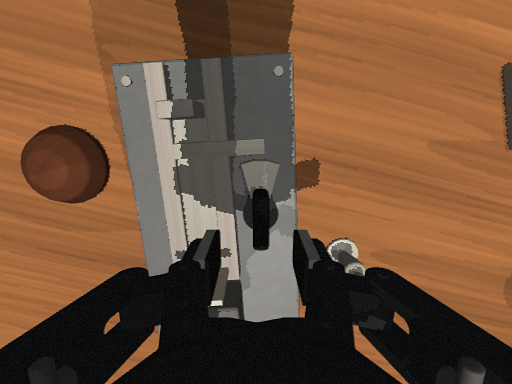

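The wing spans (260,188)–(260,250), in line with the predicted (260,225) and centred between the fingers. The cam is at (260,172) and the ear at (250,147). I'll descend and correct the few mm of offset.

Emit:
move_arm([
  [40,0.09,0.07,-0.4,0,0,0],
  [40,0,0,-0.4,0,0,0],
  [40,0,0,-0.4,0,0,0],
  [40,0,0,-0.3,0,0,0],
  [40,0,0,-0.2,0,0,0],
  [40,0,0,0,0,0,0],
  [40,0,0,0,0,0,0],
])

```text
t: 5.18
ee_pos: [0.5369, 0.1468, 0.0606]
eef_rot: [-0.385, 3.116, 0.0]
force: [-0.6, 0.8, 0.1]
finger_gap: 0.0405
finger_force: 0.0
```

Emit:
move_arm([
  [40,0,0,0,0,0,0],
  [40,0,0,0,0,0,0],
])

```text
t: 5.35
ee_pos: [0.537, 0.1472, 0.0607]
eef_rot: [-0.386, 3.115, 0.001]
force: [-0.7, 0.4, -0.7]
finger_gap: 0.0403
finger_force: 0.0
```

Emit:
move_arm([
  [40,-0.12,-0.08,-0.19,0,0,0],
  [40,0,0,0,0,0,0],
  [40,0,0,0,0,0,0],
  [0,0,0,0,0,0,0],
  [0,0,0,0,0,0,0],
  [0,0,0,0,0,0,0],
  [0,0,0,0,0,0,0],
  [0,0,0,0,0,0,0],
  [0,0,0,0,0,0,0],
  [0,0,0,0,0,0,0],
])

```text
t: 6.18
ee_pos: [0.5309, 0.1447, 0.052]
eef_rot: [-0.387, 3.118, 0.003]
force: [-3.3, 5.2, 4.8]
finger_gap: 0.016
finger_force: 58.7
```

```bash
python3 - <<'E'
from plant import r
s=r.read_state();print(s["ee_pos"],s["eef_rot"],s["force"],s["moment"],s["finger_gap"],s["finger_force"],s["qpos"].round(3))
E
```

```text
[0.53094995 0.14468626 0.05195921] [-3.87295036e-01  3.11756517e+00  2.54683030e-03] [-3.25916402  5.20363615  4.83280638] [1.00407019 0.68626521 0.03804332] 0.016006838368143327 58.72745454311371 [ 0.265  0.479 -0.143  0.948  0.002  0.018]
```

Emit:
move_arm([
  [0,0,0,0,0,0,-0.5],
  [0,0,0,0,0,0,-0.8],
  [0,0,0,0,0,0,-0.8],
  [0,0,0,0,0,0,0],
])

```text
t: 6.52
ee_pos: [0.5309, 0.1447, 0.0519]
eef_rot: [0.039, -3.141, -0.003]
force: [-2.3, 4.9, 4.9]
finger_gap: 0.0152
finger_force: 58.7
```

```bash
python3 - <<'E'
from h import *
from plant import r
s=r.read_state();print(s["ee_pos"],s["eef_rot"],s["force"],s["moment"],s["finger_gap"],s["finger_force"])
d,T=wristT(r);im=d["img"]
p=proj(d,[.532,.144,.07],T).astype(int);print(p)
cv2.imwrite("pics/w4.png",im[...,::-1])
E
```

```text
[0.53092521 0.14474268 0.05194202] [ 3.85188149e-02 -3.14120673e+00 -2.56817593e-03] [-2.30494912  4.88568431  4.91682781] [ 0.94611156  0.72702228 -0.03995054] 0.015238168848718104 58.741305470466614
[256 260]
```

View pics/w4.png

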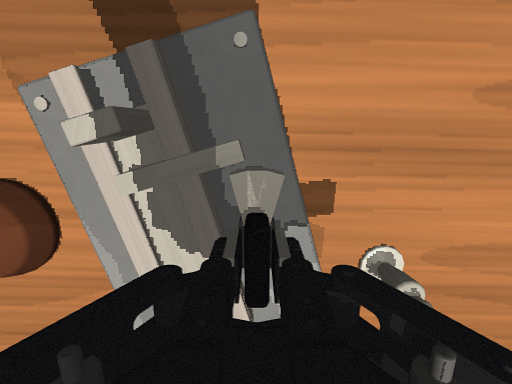

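The cam at (256,190) has turned with the wing and stays in line with the gripper, so the grip holds. I'll go on turning.

Emit:
move_arm([
  [0,0,0,0,0,0,-0.8],
  [0,0,0,0,0,0,-1],
  [0,0,0,0,0,0,-1],
  [0,0,0,0,0,0,-1],
  [0,0,0,0,0,0,-1],
  [0,0,0,0,0,0,-1],
  [0,0,0,0,0,0,-1],
  [0,0,0,0,0,0,-1],
  [0,0,0,0,0,0,-1],
  [0,0,0,0,0,0,-0.8],
])

```text
t: 7.4
ee_pos: [0.531, 0.1449, 0.0519]
eef_rot: [-1.481, -2.769, -0.003]
force: [-3.6, 5.2, 4.2]
finger_gap: 0.0158
finger_force: 58.7
```

Emit:
move_arm([
  [0,0,0,0,0,0,-0.3],
  [0,0,0,0,0,0,-0.3],
  [0,0,0,0,0,0,0],
  [0,0,0,0,0,0,0],
])

```text
t: 7.73
ee_pos: [0.531, 0.1449, 0.052]
eef_rot: [-1.562, -2.725, -0.003]
force: [-2.8, 4.2, 4.5]
finger_gap: 0.0159
finger_force: 58.7
```

```bash
cat > st.py <<'E'
from h import *
from plant import r
s=r.read_state();e=s["eef_rot"];yaw=(2*np.arctan2(e[1],e[0]))%(2*np.pi)-np.pi
print(s["ee_pos"].round(4),"yaw",yaw.round(3),"clamp",(.303-yaw).round(3),"F",s["force"].round(1),"M",s["moment"].round(2),s["finger_gap"],s["qpos"].round(3),s["t"])
c,q=np.cos(.303),np.sin(.303);d=s["ee_pos"][:2]-[.5618,.0957];print("viewer",(c*d[0]+q*d[1]).round(4),(-q*d[0]+c*d[1]).round(4),"Fx,Fy",s["force"][:2]@[c,q],s["force"][:2]@[-q,c])
E
python3 st.py
```

```text
[0.531  0.1449 0.052 ] yaw -1.041 clamp 1.344 F [-2.8  4.2  4.5] M [ 1.06  0.65 -0.04] 0.015949993770235867 [ 0.265  0.479 -0.143  0.948  0.002  1.306] 7.7333
viewer -0.0147 0.0561 Fx,Fy -1.424645429589181 4.794314826136059
```

Emit:
move_arm([
  [0,0,0,0,0,0,-0.3],
  [0,0,0,0,0,0,-0.2],
  [0,0,0,0,0,0,0],
  [0,0,0,0,0,0,0],
])

```text
t: 8.07
ee_pos: [0.531, 0.1449, 0.0519]
eef_rot: [-1.632, -2.683, -0.003]
force: [-3.6, 4.6, 4.7]
finger_gap: 0.0159
finger_force: 58.7
```

```bash
python3 st.py
```

```text
[0.531  0.1449 0.0519] yaw -1.093 clamp 1.396 F [-3.6  4.6  4.7] M [ 1.03  0.69 -0.04] 0.01585376679172106 [ 0.265  0.479 -0.143  0.948  0.002  1.359] 8.0667
viewer -0.0147 0.0562 Fx,Fy -2.1123242652749457 5.467202116594069
```

Emit:
move_arm([
  [0,0,0,0,0,0,-0.3],
  [0,0,0,0,0,0,-0.2],
  [0,0,0,0,0,0,0],
  [0,0,0,0,0,0,0],
])

```text
t: 8.4
ee_pos: [0.531, 0.1449, 0.052]
eef_rot: [-1.701, -2.64, -0.002]
force: [-2.1, 4.5, 4.9]
finger_gap: 0.0156
finger_force: 58.7
```

```bash
python3 st.py
```

```text
[0.531  0.1449 0.052 ] yaw -1.145 clamp 1.448 F [-2.1  4.5  4.9] M [1.03 0.65 0.26] 0.015602643911493616 [ 0.265  0.479 -0.143  0.948  0.002  1.41 ] 8.4
viewer -0.0147 0.0562 Fx,Fy -0.652167537528561 4.870740984162733
```

The moment stepped from -0.04 to +0.26 N m, so the knob is at its end (about 1.4 rad). I'll release and rise.

Emit:
move_arm([
  [40,0,0,0,0,0,0],
  [40,0,0,0,0,0,0],
  [40,0,0,0,0,0,0],
  [40,0,0,0,0,0,0],
  [40,0,0,0.2,0,0,0],
  [40,0,0,0.5,0,0,0],
  [40,0,0,0.6,0,0,0],
  [40,0,0,0.6,0,0,0],
  [40,0,0,0.4,0,0,0],
  [40,0,0,0.2,0,0,0],
])

```text
t: 9.23
ee_pos: [0.5328, 0.144, 0.155]
eef_rot: [1.702, 2.636, 0.006]
force: [0.2, -0.5, 0.2]
finger_gap: 0.0402
finger_force: 0.0
```

Emit:
move_arm([
  [0,-0.2,-0.2,0,0,0,1],
  [0,-0.2,-0.2,0,0,0,1],
  [0,-0.2,-0.2,0,0,0,1],
  [0,-0.2,-0.2,0,0,0,1],
  [0,-0.2,-0.2,0,0,0,1],
  [0,-0.2,-0.2,0,0,0,1],
  [0,-0.2,-0.2,0,0,0,1],
  [0,-0.2,-0.2,0,0,0,1],
  [0,-0.2,-0.2,0,0,0,1],
  [0,-0.2,-0.2,0,0,0,1],
])

```text
t: 10.07
ee_pos: [0.4503, 0.0632, 0.1513]
eef_rot: [-0.147, -3.137, 0.001]
force: [0.4, -0.2, -0.3]
finger_gap: -0.0005
finger_force: 0.0
```

Emit:
move_arm([
  [0,-0.2,-0.16,0,0,0,1],
  [0,0,0,0,0,0,1],
  [0,0,0,0,0,0,1],
  [0,0,0,0,0,0,0.8],
  [0,0,0,0,0,0,0],
  [0,0,0,0,0,0,0],
])

```text
t: 10.57
ee_pos: [0.4429, 0.0573, 0.1514]
eef_rot: [0.464, -3.107, 0.0]
force: [-0.6, 0.0, 0.6]
finger_gap: -0.0001
finger_force: 0.0
```

```bash
python3 st.py; python3 - <<'E'
from h import *
from plant import r
d,T=wristT(r);cv2.imwrite("pics/w5.png",d["img"][...,::-1])
c,s=np.cos(.303),np.sin(.303)
for x,y,z in((-.102,-.013,.065),(-.102,.013,.065),(-.065,.061,.042),(-.014,.055,.081)):print(proj(d,[.5618+c*x-s*y,.0957+s*x+c*y,z],T))
E
```

```text
[0.4429 0.0573 0.1514] yaw 0.297 clamp 0.006 F [-0.6  0.   0.6] M [ 0.   -0.01  0.07] -0.0001303145543933019 [ 0.129  0.191 -0.275  1.105 -0.    -0.168] 10.5667
viewer -0.125 -0.0012 Fx,Fy -0.5992284966433236 0.2349649426388122
[244.03341385 225.79637454]
[273.62855427 225.61842544]
[320.2013416  251.83398733]
[320.12297932 322.8742819 ]
```

View pics/w5.png

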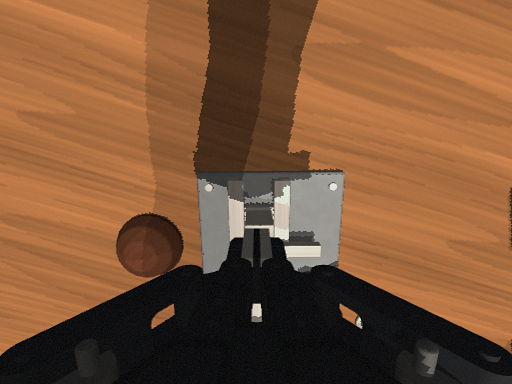

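The frame shows the tab at (245–273, 207–228), matching the prediction of (244–274, 226). The ear end is at (320,250), as predicted, and the shut fingers at (257,255) are behind the tab. I'll descend.

Emit:
move_arm([
  [0,0,0.03,-0.5,0,0,0],
  [0,0,0,-0.7,0,0,0],
  [0,0,0,-0.7,0,0,0],
  [0,0,0,-0.5,0,0,0],
  [0,0,0,-0.3,0,0,0],
  [0,0,0,-0.18,0,0,0],
  [0,0,0,0,0,0,0],
  [0,0,0,0,0,0,0],
])

```text
t: 11.28
ee_pos: [0.4433, 0.0587, 0.0365]
eef_rot: [0.467, -3.107, 0.0]
force: [0.8, 0.0, 1.0]
finger_gap: -0.0002
finger_force: 0.0
```

```bash
python3 st.py
```

```text
[0.4433 0.0587 0.0365] yaw 0.298 clamp 0.005 F [0.8 0.  1. ] M [ 0.02 -0.03  0.02] -0.00015293267501306489 [ 0.132  0.33  -0.437  0.804 -0.    -0.167] 11.2833
viewer -0.1242 0.0001 Fx,Fy 0.7202659222302389 -0.22164780797945213
```

Emit:
move_arm([
  [0,0.095,0.03,0,0,0,0],
  [0,0.095,0.03,0,0,0,0],
  [0,0.095,0.03,0,0,0,0],
  [0,0.06,0.02,0,0,0,0],
  [0,0.06,0.02,0,0,0,0],
  [0,0.06,0.02,0,0,0,0],
  [0,0,0,0,0,0,0],
])

```text
t: 11.87
ee_pos: [0.4625, 0.0649, 0.0365]
eef_rot: [-0.468, 3.106, 0.0]
force: [-0.4, -0.3, 0.3]
finger_gap: -0.0002
finger_force: 0.0
```

```bash
python3 st.py
```

```text
[0.4625 0.0649 0.0365] yaw 0.299 clamp 0.004 F [-0.4 -0.3  0.3] M [-0.01 -0.02  0.02] -0.0001813277282540495 [ 0.139  0.362 -0.387  0.821  0.    -0.16 ] 11.8667
viewer -0.104 0.0002 Fx,Fy -0.43637373336375673 -0.15840124212490392
```

Emit:
move_arm([
  [0,0.05,0.015,0,0,0,0],
  [0,0.05,0.015,0,0,0,0],
  [0,0.05,0.015,0,0,0,0],
  [0,0,0,0,0,0,0],
  [0,0,0,0,0,0,0],
])

```text
t: 12.28
ee_pos: [0.467, 0.0663, 0.0362]
eef_rot: [0.467, -3.105, 0.0]
force: [-2.6, -1.0, 2.7]
finger_gap: 0.0
finger_force: 1.8
```

```bash
python3 st.py
```

```text
[0.467  0.0663 0.0362] yaw 0.299 clamp 0.004 F [-2.6 -1.   2.7] M [-0.18  0.67 -0.02] 3.112141069843476e-06 [ 0.141  0.371 -0.373  0.828 -0.    -0.158] 12.2833
viewer -0.0993 0.0002 Fx,Fy -2.757741637925852 -0.20980584425089227
```

The 2.8 N reading at viewer x = -99 mm fits plunger contact, so the carrier is free. I'll push on gently.

Emit:
move_arm([
  [0,0.05,0.015,0,0,0,0],
  [0,0.05,0.015,0,0,0,0],
  [0,0.05,0.015,0,0,0,0],
  [0,0.05,0.015,0,0,0,0],
  [0,0,0,0,0,0,0],
  [0,0,0,0,0,0,0],
])

```text
t: 12.78
ee_pos: [0.474, 0.0685, 0.0361]
eef_rot: [0.467, -3.103, 0.001]
force: [-6.6, -1.3, 3.2]
finger_gap: 0.0001
finger_force: 3.0
```

```bash
python3 st.py
```

```text
[0.474  0.0685 0.0361] yaw 0.299 clamp 0.004 F [-6.6 -1.3  3.2] M [-0.34  1.08 -0.05] 9.54485859092128e-05 [ 0.144  0.384 -0.352  0.837 -0.    -0.155] 12.7833
viewer -0.0919 0.0002 Fx,Fy -6.715719701813622 0.7724280600309095
```

Emit:
move_arm([
  [0,0.04,0.012,0,0,0,0],
  [0,0.03,0.01,0,0,0,0],
  [0,0.03,0.01,0,0,0,0],
  [0,0,0,0,0,0,0],
  [0,0,0,0,0,0,0],
])

```text
t: 13.2
ee_pos: [0.4771, 0.0694, 0.036]
eef_rot: [0.467, -3.102, 0.001]
force: [-8.5, -2.3, 5.9]
finger_gap: -0.0001
finger_force: 4.2
```

```bash
python3 st.py
```

```text
[0.4771 0.0694 0.036 ] yaw 0.299 clamp 0.004 F [-8.5 -2.3  5.9] M [-0.52  1.51  0.  ] -0.0001324476288336479 [ 0.145  0.391 -0.342  0.843 -0.001 -0.154] 13.2
viewer -0.0887 0.0002 Fx,Fy -8.798524578867674 0.34641070930711526
```

Emit:
move_arm([
  [0,0.03,0.01,0,0,0,0],
  [0,0.03,0.01,0,0,0,0],
  [0,0,0,0,0,0,0],
  [0,0,0,0,0,0,0],
])

```text
t: 13.53
ee_pos: [0.477, 0.0695, 0.0356]
eef_rot: [0.466, -3.097, 0.002]
force: [-12.8, -3.9, 9.4]
finger_gap: -0.0003
finger_force: 6.7
```

```bash
python3 st.py
```

```text
[0.477  0.0695 0.0356] yaw 0.298 clamp 0.005 F [-12.8  -3.9   9.4] M [-0.84  2.4  -0.01] -0.0002661318803744744 [ 0.146  0.394 -0.338  0.849 -0.002 -0.153] 13.5333
viewer -0.0888 0.0003 Fx,Fy -13.33361551911519 0.08028252592241548
```

It is now at the stop: the position holds while the force grows to 13 N. I'll increase the push to about 20 N.

Emit:
move_arm([
  [0,0.03,0.01,0.02,0,0,0],
  [0,0.03,0.01,0.02,0,0,0],
  [0,0.02,0.005,0.01,0,0,0],
  [0,0,0,0,0,0,0],
  [0,0,0,0,0,0,0],
  [0,0,0,0,0,0,0],
])

```text
t: 14.03
ee_pos: [0.4768, 0.0696, 0.0357]
eef_rot: [0.464, -3.09, 0.003]
force: [-15.4, -5.5, 4.2]
finger_gap: 0.0001
finger_force: 8.2
```

```bash
python3 st.py
```

```text
[0.4768 0.0696 0.0357] yaw 0.298 clamp 0.005 F [-15.4  -5.5   4.2] M [-1.12  2.95 -0.01] 6.26283061011039e-05 [ 0.146  0.399 -0.33   0.859 -0.002 -0.152] 14.0333
viewer -0.0889 0.0005 Fx,Fy -16.301059297935936 -0.6678312377867913
```

Emit:
move_arm([
  [0,0.03,0.01,0,0,0,0],
  [0,0.03,0.01,0,0,0,0],
  [0,0,0,0,0,0,0],
  [0,0,0,0,0,0,0],
  [0,0,0,0,0,0,0],
])

```text
t: 14.45
ee_pos: [0.4767, 0.0696, 0.0357]
eef_rot: [0.463, -3.085, 0.005]
force: [-20.8, -8.7, 10.3]
finger_gap: -0.0003
finger_force: 11.3
```

```bash
python3 st.py; python3 - <<'E'
from h import *
from plant import r
A=cv2.resize(r.snapshot("top")["img"][120:270,150:300],None,fx=2.6,fy=2.6,interpolation=2)
B=cv2.resize(r.snapshot("scene")["img"][150:280,240:370],(390,390),interpolation=2)
cv2.imwrite("pics/end.png",np.hstack([A,B])[...,::-1])
E
```

```text
[0.4767 0.0696 0.0357] yaw 0.298 clamp 0.005 F [-20.8  -8.7  10.3] M [-1.43  3.93 -0.01] -0.00025148217800848206 [ 0.147  0.402 -0.326  0.865 -0.003 -0.151] 14.45
viewer -0.089 0.0005 Fx,Fy -22.41852135888555 -2.1575565612425813
```

View pics/end.png

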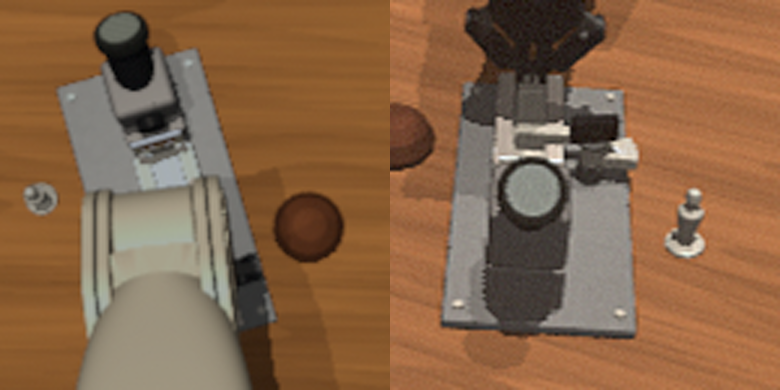

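The end picture shows the wing turned crosswise at (595,128), the cam swung out to +y at (620,152), and the frame up against the head at (158,140). The figurine and paperweight have not moved. The push is steady at about 22 N, so I'm handing in.

```bash
python3 st.py; python3 -c "
from plant import r
print(r.job_done())"
```

```text
[0.4767 0.0696 0.0357] yaw 0.298 clamp 0.005 F [-21.2  -8.3   9.6] M [-1.52  3.97 -0.04] -0.0003963518662444624 [ 0.147  0.402 -0.326  0.865 -0.003 -0.151] 14.55
viewer -0.089 0.0005 Fx,Fy -22.721873445513044 -1.5483934903324672
the job is handed in; nothing more can be done
None
```

I turned the clamp knob clockwise to its end and pushed the carrier to the hard stop. It was handed in at about 14.6 s with the fingers still pressing at about 22 N, and no bystander was touched.

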